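# Hold the carburettor home in its intake rubber

### The job

Pick up the carburettor and, keeping it upright, push its spigot straight into the rubber intake sleeve on the engine top end until its shoulder bears squarely on the rim. Then act as my third hand while I tighten the clamp: keep a steady push of about 12 N on the rubber for two or three seconds without crushing it, and finish still gripping the carburettor and pushing; do not let go. Leave everything else on the bench where it is.

Things in the scene. Friction and masses are not known exactly. Their poses are not given: they have to be found in the camera images.
- carb_center (a point): the carburettor, 0.3 to 0.55 kg, aluminium, standing upright on its 50 x 46 mm float bowl. This point: its upright axis crosses its bore axis, 56 mm above its underside. x axis along the bore to the spigot (narrow plain end, enters the sleeve), z up. The -x end is the flared bell, 48 mm wide, 50 mm from here. Small fittings on the +-y sides reach out 44 mm, all under 82 mm above the underside
- carb_cap (a point): the place to grip it: centre of the carburettor's round upright slide chamber and cap, 42 mm diameter, free all round from 76 to 114 mm above the underside; 42 mm straight above carb_center. A thin cable adjuster on top ends 130 mm above the underside. It can be gripped from any side; fingers closing along the bore resist the tipping of the push best
- carb_shoulder (a point): centre of the carburettor's shoulder face (a collar of 48 mm diameter on the bore axis), 34 mm from carb_center along x. The spigot, 34 mm diameter with a 3.5 mm bevel, stands out 20 mm beyond this face. Axes as carb_center
- boot_mouth (a point): centre of the open rim of the black rubber intake sleeve on the cylinder head; axis level, 135 mm above the bench; 38 mm inner, 50 mm outer diameter, 34 mm deep, a loose clamp round it (top 35 mm above the axis). x axis along the sleeve into the engine (the way to push), z up. The point moves with the rim as the rubber gives
- boot (a joint): how far the rim of the rubber sleeve has been pressed in along its axis, in m; 0 when free. It springs back: 2.5 N for each mm, so a push of 12 N reads about 0.0048
- topend: engine top end: finned cylinder and head, 120 x 120 mm, 200 mm tall, fixed to the bench on a 180 x 170 mm plate. Origin at the centre of its underside; the sleeve's free rim is 130 mm from it along its -x axis; the fins begin 70 mm behind the rim, the intake flange 61 mm behind it
- screwdriver: screwdriver, 160 mm long, lying on the bench between the carburettor and the top end; leave alone
- wrench: spanner, 180 mm long, lying flat; leave alone
- mug: blue mug, 80 mm diameter, 90 mm tall; leave alone
- cleaner: spray can, 65 mm diameter, 210 mm tall, standing; leave alone
- piston: aluminium piston, 55 mm diameter, 48 mm tall, standing; leave alone
- clampring: spare clamp band, a thin steel ring of 48 mm diameter, 10 mm high, lying flat; leave alone
- socket: steel socket, 24 mm diameter, 30 mm tall, standing; leave alone
- bearing: ball bearing, 52 mm diameter, 15 mm high, lying flat; leave alone
Not all that is in view belongs to the job. There is more than one size of the part that bears carb_center; the job needs the largest.

How it is judged:
By the outcome, as a careful person would: the job done as asked, in the order asked, and still so for the second after the job is handed in, while the arm keeps its last pose, push and grip.
It also fails if it takes over 51 s, if anything falls off the work surface, if the arm or the gripper's body presses on something with over 40 N, if the wrist force passes 120 N, or if a joint passes its speed limit or range.

### The arm

A 6-joint arm with a two-finger parallel gripper is mounted at the origin on the work surface. World frame = base frame: x ahead of the robot, y to its left, z up, the work surface at z = 0. Lengths are in m, angles in rad, forces in N, time in s.
With the tool pointing down it reaches from about 0.3 to 0.775 m from the base axis. Payload 14.6 kg.
Tool frame: the origin (TCP) lies at the very end of the fingers, on their centre line; the grasp point (between the pads) lies 19 mm behind it; z points along the fingers, y is the line along which they close (so a half turn about z gives the same grasp; the last joint's range is limited). The gripper opens to 94 mm and grips with 3 to 60 N. Pads are 16 mm wide; open, the fingers measure 119 mm over their backs; the gripper's body (75 mm by 177 mm) begins 78 mm behind the grasp point.
Start: joints at [-0.067, 0.3, 1.521, -0, 1.321, -0.067], TCP at [0.55, -0, 0.205] pointing down, gripper open.
Joint ranges: [-3.03, 3.03], [-0.79, 2.21], [0.23, 2.52], [-1.04, 4.18], [0, 3.07], [-2.55, 2.55]. Speed limits (rad/s): [2.22, 2.22, 2.57, 3.14, 3.14, 3.14].

### API

Orientations are given as [roll, pitch, yaw] about the fixed x, y, z axes, in that order (R = Rz(yaw) Ry(pitch) Rx(roll)).
In Python, from station import ctrl gives the robot as it stands.
- The arm moves only by the shell command python3 -m pendant 'ROWS' [OPENING] [FORCE]. ROWS is JSON, a list of rows, each a list of 2 entries, a list of its own where there are three numbers: the shift along the world's x, y, z in cm, then the turn about the world's z in rad. A call has 1 to 20 rows; each row shifts and turns the commanded pose from where the row before left it; what a row does not reach is not made up. A row lasts 1/12 s, in which the tool goes at most 41.7 mm and 7.16 degrees, less where a joint would pass 70% of its speed; a pose out of reach is approached as far as the arm can. A call is refused whole if a number of a shift passes 4.17 or a number of a turn 0.125, either way. A call with a gripper value outside its range is refused whole. OPENING is the opening, from 0 (shut) to 1 (fully open), set as the call begins (- or left out, the last holds). The fingers move at their own pace and stop on an object; FORCE is the grip in N (left out, the last holds). Time passes only in rows, so rows that do not move let the fingers close. It gives the time, the measured TCP pose, the force, the opening and the grip force at its end, in the units of the state.
- ctrl.get_obs(): the state, without advancing time (a new reading comes with each control period).
- ctrl.camera(name): name is "scene" or "side" or "wrist"; returns a dict with "color" (384x512x3 uint8, red, green, blue), "intrinsics" (3x3 intrinsics, pixels), "camera_from_world" (4x4, takes a point from world to camera coordinates). Camera axes: x right, y down, z forward; pixel columns grow to the right and rows downward; lengths in m; the calibration is good to about 2 mm. A picture is of the moment at which its call begins. There is no depth.
- ctrl.hand_in(): hands the job in; it is judged then, once.
The state is a dict: "time_s": time; "qpos": joint angles; "joint_vel": joint speeds; "tau": joint torques, N m; "ee_pos": TCP position; "eef_rot": TCP orientation; "force": force on the tool from outside, world axes, zero at the start; "moment": the same for the moment, N m; "grip_width": finger opening in m; "grip_force": force on a finger pad.
Only numpy, scipy, OpenCV 4.12 (cv2) and the standard library are available. Lean on these libraries where they do the work, as an engineer would, in place of code of your own. Each camera call takes 0.05 s, during which the arm holds its last target. There are 200 camera calls.

## Working session

There is one attempt and no reset: what is moved stays moved. The work goes in short steps, Python scripts to look and compute and a shell command to move; the robot and the scene stay as the last step left them, time stands still between calls to the robot, and variables do not carry over. Pictures are saved under pics/ and viewed, at most 10 in all, crops included, and the job is handed in when it is done.

```bash
mkdir -p pics
cat > h.py <<'E'
import numpy as np, cv2
from station import ctrl
def shot(n,f):
    c=ctrl.camera(n); cv2.imwrite('pics/'+f+'.png',c['color'][:,:,::-1]); np.savez('pics/'+f+'.npz',**{k:np.array(c[k]) for k in('color','intrinsics','camera_from_world')}); return c
def ray(f,u,v):
    c=np.load('pics/'+f+'.npz'); K=c['intrinsics'];T=c['camera_from_world']
    d=T[:3,:3].T@np.linalg.inv(K)@[u,v,1.]; o=-T[:3,:3].T@T[:3,3]; return o,d/np.linalg.norm(d)
def plane(f,u,v,z):
    o,d=ray(f,u,v); return o+d*(z-o[2])/d[2]
def two(f,p,g,q):
    o,d=ray(f,*p);a,b=ray(g,*q); s=np.linalg.lstsq(np.c_[d,-b],a-o,rcond=None)[0]
    return (o+d*s[0]+a+b*s[1])/2, np.linalg.norm(o+d*s[0]-a-b*s[1])
def proj(f,P):
    c=np.load('pics/'+f+'.npz'); p=c['camera_from_world']@np.r_[P,1]; p=c['intrinsics']@p[:3]; return p[:2]/p[2]
E
python3 - <<'E'
from h import *
a=shot('scene','s1');b=shot('side','d1');w=shot('wrist','w1')
for c in(a,b,w):
    T=c['camera_from_world'];print((-T[:3,:3].T@T[:3,3]).round(3),T[2,:3].round(2),c['intrinsics'][0,0])
im=np.hstack([a['color'],b['color']]);
cv2.imwrite('pics/s1b.png',cv2.resize(a['color'],(800,600),interpolation=2)[:,:,::-1])
cv2.imwrite('pics/d1b.png',cv2.resize(b['color'],(800,600),interpolation=2)[:,:,::-1])
E
```

```text
[0.868 0.433 0.719] [-0.35 -0.61 -0.71] 362.70626065548754
[ 0.271 -0.681  0.787] [ 0.3   0.64 -0.71] 358.63028862531854
[0.549 0.08  0.385] [-0.   -0.28 -0.96] 331.09992974185064
```

View pics/s1b.png

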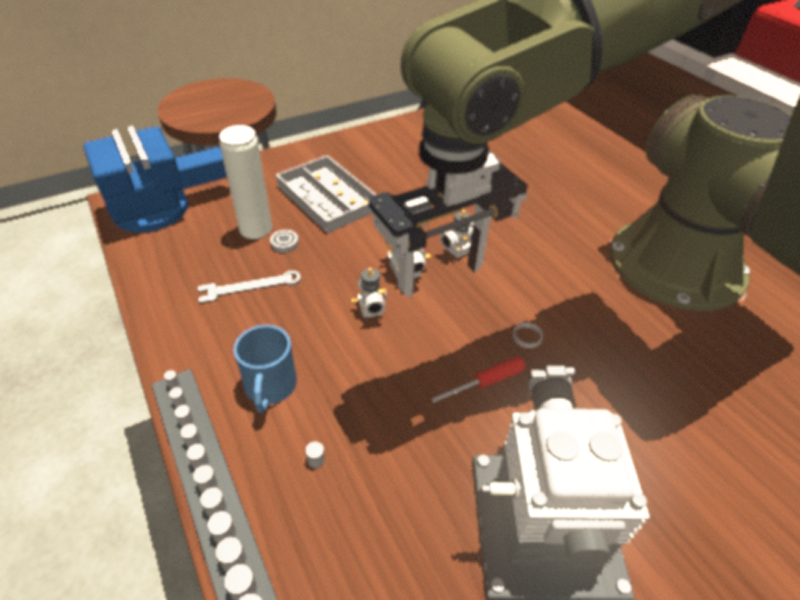

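View pics/d1b.png

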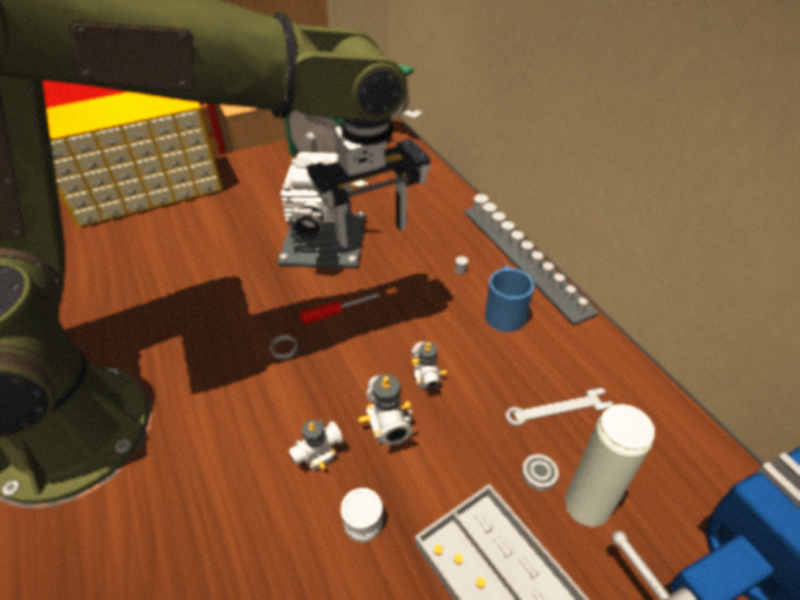

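The scene view shows the engine at the lower right, around (560,490), with its sleeve at (552,385). The side view shows three carburettors. The largest is in the middle, with its cap adjuster at (385,381) and its bell at (397,432) facing the camera. The sleeve mouth is at (306,222).

Run:
```python
from h import *
k=.64
f=lambda n,u,v,z:print(n,plane('d1',u*k,v*k,z).round(3))
f('adj top',385,379,.13); f('bell',397,432,.056); f('small1 top',314,424,.1);f('small2 top',427,345,.1)
f('driver a',303,317,.012);f('driver b',380,295,.005);f('mouth',306,222,.135)
g=lambda n,u,v,z:print(n,plane('s1',u*k,v*k,z).round(3))
g('clamp top',552,372,.17); g('plate TL',480,458,.01);g('plate BL',497,590,.01);g('plate BR',626,587,.01)
print(ctrl.get_obs()['eef_rot'])
A=np.load('pics/d1.npz')['color'][205:300,170:300]; B=np.load('pics/s1.npz')['color'][220:384,290:430]
r=lambda a:cv2.resize(a,(400,int(a.shape[0]*400/a.shape[1])),interpolation=2)
A,B=r(A),r(B); H=max(len(A),len(B)); o=np.zeros((H,800,3),np.uint8); o[:len(A),:400]=A;o[:len(B),400:]=B
cv2.imwrite('pics/crop1.png',o[:,:,::-1])
```

```text
adj top [ 0.467 -0.226  0.13 ]
bell [ 0.464 -0.271  0.056]
small1 top [ 0.352 -0.232  0.1  ]
small2 top [ 0.566 -0.174  0.1  ]
driver a [0.425 0.058 0.012]
driver b [0.584 0.053 0.005]
mouth [0.489 0.176 0.135]
clamp top [0.494 0.17  0.17 ]
plate TL [0.568 0.16  0.01 ]
plate BL [0.648 0.307 0.01 ]
plate BR [0.513 0.377 0.01 ]
[-3.14070007e+00 -4.33125689e-05  1.57074816e+00]
```

View pics/crop1.png

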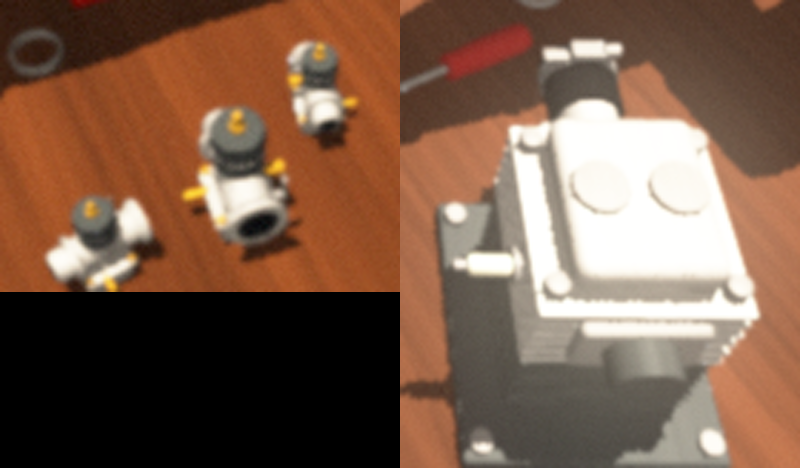

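The crop shows the largest carburettor's bell facing the side camera at (258,222), with the adjuster at (237,120). The engine's plate bolts are at (455,212), (482,440) and (712,443), and the head bolts are at (530,138), (557,285), (740,288) and (697,140). I'll use the bolts to find the yaw.

Run:
```python
from h import *
B=lambda u,v,z:plane('s1',290+(u-400)*.35,220+v*.35,z)[:2]
P=[B(*p,.014) for p in((455,212),(482,440),(712,443))]
H=[B(*p,.185) for p in((530,138),(557,285),(740,288),(697,140))]
ang=lambda d:np.degrees(np.arctan2(d[1],d[0])).round(1)
print(np.round(P,3),ang(P[1]-P[0]),ang(P[2]-P[1]),np.linalg.norm(P[1]-P[0]),np.linalg.norm(P[2]-P[1]))
print(np.round(H,3),[(ang(H[(i+1)%4]-H[i]),np.linalg.norm(H[(i+1)%4]-H[i]).round(3)) for i in range(4)],np.mean(H,0))
print('plate centre',(P[0]+P[2])/2)
```

```text
[[0.568 0.166]
 [0.644 0.303]
 [0.517 0.375]] 60.9 150.6 0.15749046185926857 0.14651698881319086
[[0.573 0.213]
 [0.617 0.292]
 [0.532 0.34 ]
 [0.486 0.261]] [(np.float64(60.9), np.float64(0.09)), (np.float64(150.5), np.float64(0.098)), (np.float64(-120.3), np.float64(0.091)), (np.float64(-29.2), np.float64(0.1))] [0.55191026 0.2763192 ]
plate centre [0.54209427 0.2706068 ]
```

```bash
python3 -m pendant '[[[-1.5,-4,0],0],[[-1.5,-4,0],0],[[-1.5,-4,0],0],[[-1.5,-4,0],0],[[-1,-3.5,0],0],[[-1,-3.0,0],0],[[0,0,1],0],[[0,0,0],0],[[0,0,0],0]]'
python3 - <<'E'
from h import *
w=shot('wrist','w2');cv2.imwrite('pics/w2b.png',cv2.resize(w['color'],(800,600),interpolation=2)[:,:,::-1])
E
```

```text
time_s: 0.9
ee_pos: [0.4717, -0.2208, 0.2156]
eef_rot: [3.141, 0.0, 1.571]
force: [-0.0, 0.5, -0.1]
grip_width: 0.0935
grip_force: 0.0
```

View pics/w2b.png

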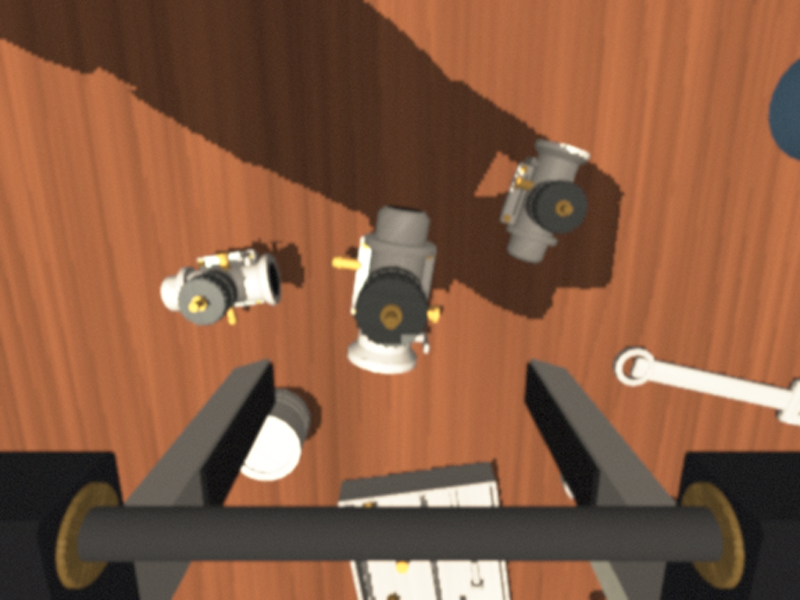

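In the wrist view the large carburettor is in the middle. Its adjuster is at (391,317), its spigot is centred at (403,227) pointing up the image, and its bell is at (383,354).

Run:
```python
from h import *
k=.64
f=lambda u,v,z:plane('w2',u*k,v*k,z)
a=f(391,317,.13);c=f(391,306,.114);s=f(403.5,227,.06);b=f(383,354,.06)
print('adj',a,'cap',c,'spig',s,'bell',b, np.linalg.norm(s-b)); d=s-b;print('yaw',np.degrees(np.arctan2(d[1],d[0])))
print(two('w2',(391*k,317*k),'d1',(170+237*.325,205+118*.325)))
# spigot axis point nearest cap
e=d[:2]/np.linalg.norm(d[:2]);print('offset along', (s-a)[:2]@e,(b-a)[:2]@e, 'lat',(s-a)[0]*e[1]-(s-a)[1]*e[0])
```

```text
adj [ 0.46693359 -0.22193907  0.13      ] cap [ 0.46671558 -0.22033227  0.114     ] spig [ 0.47416683 -0.18259713  0.06      ] bell [ 0.460243   -0.27014202  0.06      ] 0.08864525334806318
yaw 80.96292350232895
(array([ 0.46815985, -0.22418845,  0.12412054]), np.float64(0.00277068701765753))
offset along 0.0399897386848724 -0.04865551466319078 lat 0.0009638760909429873
```

```bash
python3 -m pendant '[[[-0.5,-0.1,0],0.118],[[0,0,0],0.118],[[0,0,0],0.118],[[0,0,0],0.118],[[0,0,0],0.118],[[0,0,0],0.118],[[0,0,0],0.118],[[0,0,0],0.118],[[0,0,0],0.118],[[0,0,0],0.118],[[0,0,0],0.118],[[0,0,0],0.116],[[0,0,0],0],[[0,0,0],0],[[0,0,0],0]]'
python3 - <<'E'
from h import *
w=shot('wrist','w3');cv2.imwrite('pics/w3b.png',cv2.resize(w['color'],(800,600),interpolation=2)[:,:,::-1])
print(ctrl.get_obs()['qpos'])
E
```

```text
time_s: 2.2
ee_pos: [0.4667, -0.2214, 0.2153]
eef_rot: [3.141, -0.0, 2.982]
force: [-0.6, 0.0, 0.1]
grip_width: 0.0941
grip_force: 0.0
[-5.14299967e-01  2.17507609e-01  1.60123175e+00  2.83810271e-05
  1.32305022e+00 -1.92571256e+00]
```

View pics/w3b.png

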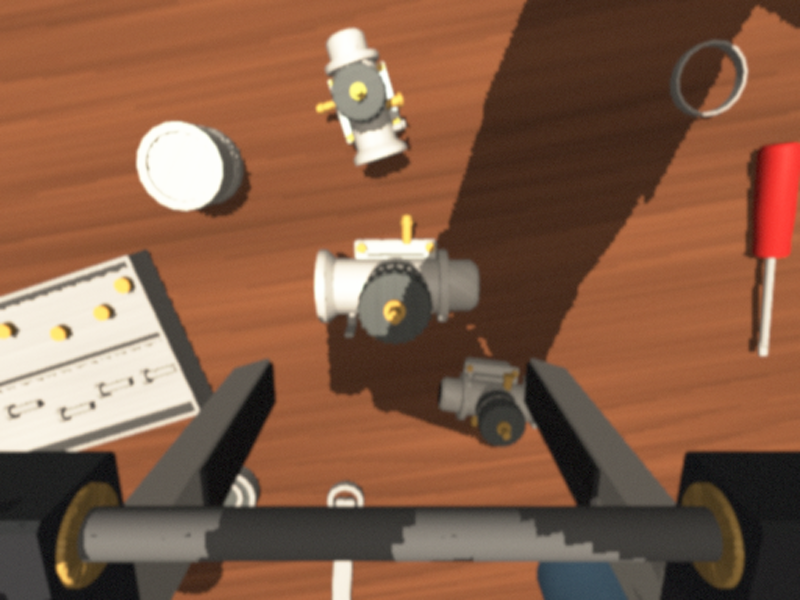

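The bore is now level in the picture: bell centre (322,286), spigot centre (470,285), adjuster (394,312).

Run:
```python
from h import *
k=.64
f=lambda u,v,z:plane('w3',u*k,v*k,z)
a=f(394,312,.13);s=f(470,285,.058);b=f(322,286,.058);d=s-b
print(a,s,b,np.degrees(np.arctan2(d[1],d[0])),np.linalg.norm(d), (s+(b-s)*50/104))
o=ctrl.get_obs()['ee_pos'];print('tcp px',proj('w3',np.r_[o[:2],.13])/k)
```

```text
[ 0.46374243 -0.2240746   0.13      ] [ 0.47406119 -0.17493953  0.058     ] [ 0.45907709 -0.27290572  0.058     ] 81.30390645583681 0.09910548513210508 [ 0.4668573  -0.22203866  0.058     ]
tcp px [399.42237256 316.38290808]
```

```bash
python3 -m pendant '[[[-0.1,-0.1,-2],0],[[0,0,-2.5],0],[[0,0,-2.5],0],[[0,0,-2.5],0],[[0,0,-1.7],0],[[0,0,-1],0],[[0,0,0],0],[[0,0,0],0]]'
python3 -m pendant '[[[0,0,0],0],[[0,0,0],0],[[0,0,0],0],[[0,0,0],0],[[0,0,0],0],[[0,0,0],0],[[0,0,0],0],[[0,0,0],0],[[0,0,0],0],[[0,0,0],0]]' 0 50
```

```text
time_s: 2.92
ee_pos: [0.4657, -0.2231, 0.0939]
eef_rot: [-3.142, 0.0, 2.984]
force: [-0.4, -0.0, 0.2]
grip_width: 0.0937
grip_force: 0.0
time_s: 3.75
ee_pos: [0.4655, -0.2232, 0.0935]
eef_rot: [-3.141, 0.0, 2.985]
force: [-1.5, -2.0, 0.5]
grip_width: 0.0411
grip_force: 50.0
```

```bash
python3 -m pendant '[[[0,0,1],0],[[0,0,2],0],[[0,0,2.5],0],[[0,0,2],0],[[0,0,0.5],0],[[-0.4,2.2,0],-0.03],[[-0.4,2.5,0],-0.03],[[-0.4,2.5,0],-0.03],[[-0.4,2.5,0],-0.03],[[-0.4,2.5,0],-0.03],[[-0.4,2.5,0],-0.03],[[-0.4,2.5,0],-0.03],[[-0.4,2.5,0],-0.03],[[-0.4,2.5,0],-0.03],[[-0.4,2.5,0],-0.03],[[-0.4,2.0,0],-0.03],[[-0.2,1,0],-0.025],[[0,0,0],0],[[0,0,0],0],[[0,0,0],0]]'
python3 - <<'E'
from h import *
for n,f in(('wrist','w4'),('side','d4'),('scene','s4')): shot(n,f)
L=lambda f:np.load('pics/'+f+'.npz')['color']
o=np.zeros((600,800,3),np.uint8)
o[:300,:400]=cv2.resize(L('w4'),(400,300),interpolation=3)
r=lambda a,w,h:cv2.resize(a,(w,h),interpolation=2)
o[:300,400:]=r(L('d4')[110:230,150:310],400,300)
o[300:,:400]=r(L('s4')[220:340,270:430],400,300)
cv2.imwrite('pics/c4.png',o[:,:,::-1])
E
```

```text
time_s: 5.42
ee_pos: [0.4194, 0.0534, 0.1731]
eef_rot: [-3.141, -0.0, 2.63]
force: [-0.8, 0.7, -4.7]
grip_width: 0.0413
grip_force: 50.0
```

View pics/c4.png

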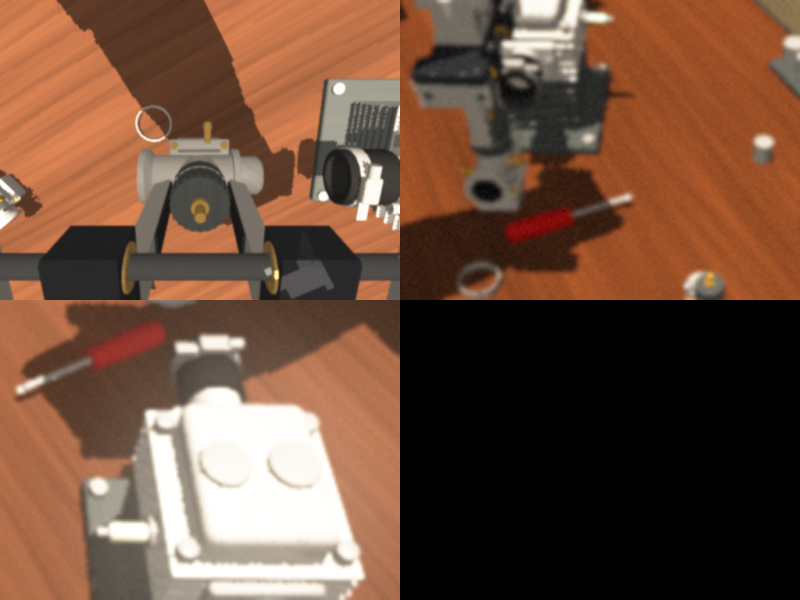

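The wrist view has both parts: the carburettor's spigot tip at about (262,175) and the sleeve mouth at about (340,178) on its left half. I'll enlarge that area.

Run:
```python
from h import *
c=np.load('pics/w4.npz')['color'][140:300,162:512]
cv2.imwrite('pics/c5.png',cv2.resize(c,(800,366),interpolation=2)[:,:,::-1])
```

```text
(no output)
```

View pics/c5.png

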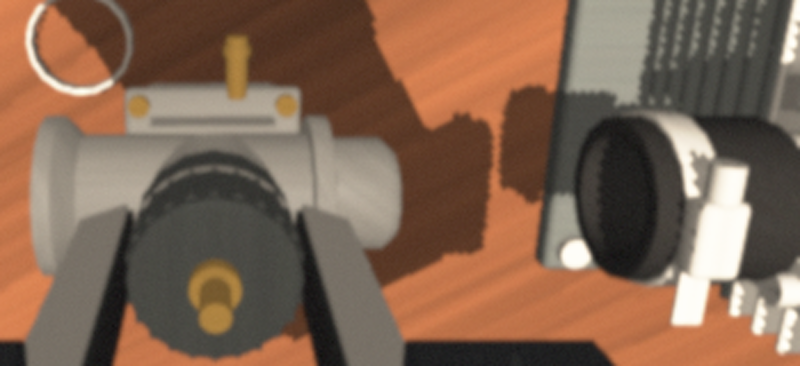

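The sleeve's rim ellipse is centred at about (630,195) in this crop. The carburettor's bore axis runs from (45,194.5) to (370,193.5), so it is nearly parallel to the sleeve and in line with it.

Run:
```python
from h import *
q=2.2857
f=lambda u,v,z:plane('w4',162+u/q,140+v/q,z)
m=f(630,195,.135);mt=f(633,112,.16-.0);s=f(400,193.5,.1356);b=f(40,194.5,.1356);sl=f(775,196,.135)
ang=lambda d:np.degrees(np.arctan2(d[1],d[0])).round(2)
print('mouth',m,'tip',s,'bell',b,'len',np.linalg.norm(s-b),'yaws',ang(s-b),ang(sl-m))
o=np.array(ctrl.get_obs()['ee_pos']);e=np.array([np.cos(np.radians(60.7)),np.sin(np.radians(60.7))]);n=np.array([-e[1],e[0]])
for p,t in((m,'m'),(s,'s'),(b,'b')): print(t,(p[:2]-o[:2])@e,(p[:2]-o[:2])@n)
# mouth via rim edges: two points at +-25 lateral, z=.135
for v in(112,278): 
  p=f(630,v,.135);print((p[:2]-o[:2])@e,(p[:2]-o[:2])@n)
print(proj('s4',m))
```

```text
mouth [0.48376803 0.16337928 0.135     ] tip [0.44857527 0.10193487 0.1356    ] bell [0.3950486  0.00557403 0.1356    ] len 0.11022937810504724 yaws 60.95 60.36
m 0.12741951787262765 -0.0021503701501966567
s 0.05661301507015877 -0.001529666276704291
b -0.05361532514353461 -0.002008008371582185
0.12340374765962288 0.02417370852327922
0.13170233700931794 -0.030225001396127563
[351.28566221 244.23303669]
```

```bash
python3 -m pendant '[[[0.5,0.85,-0.05],0],[[0.49,0.87,0],0],[[0.49,0.87,0],0],[[0.49,0.87,0],0],[[0.49,0.87,0],0],[[0.49,0.87,0],0],[[0,0,0],0],[[0,0,0],0],[[0,0,0],0]]'
python3 - <<'E'
from h import *
for n,f in(('wrist','w6'),('side','d6')): shot(n,f)
L=lambda f:np.load('pics/'+f+'.npz')['color']
o=np.zeros((600,800,3),np.uint8)
o[:366]=cv2.resize(L('w6')[140:300,162:512],(800,366),interpolation=2)
o[366:600,:400]=cv2.resize(L('d6')[120:212,150:307],(400,234),interpolation=2)
cv2.imwrite('pics/c6.png',o[:,:,::-1])
ob=ctrl.get_obs();print(ob['force'],ob['moment'])
E
```

```text
time_s: 6.32
ee_pos: [0.4488, 0.1059, 0.1728]
eef_rot: [-3.141, -0.0, 2.63]
force: [-1.1, -0.1, -5.0]
grip_width: 0.0411
grip_force: 50.0
[-0.10361747 -0.28585812 -4.63006068] [ 0.09676211 -0.02017995 -0.01049059]
```

View pics/c6.png

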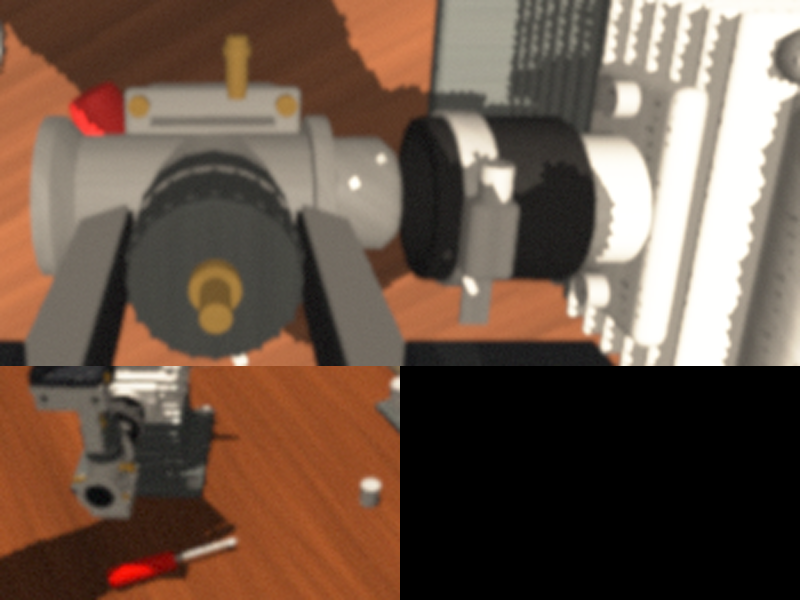

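The spigot axis is at row 193.5 and the sleeve axis at row 196.5–197, about 0.9 mm apart. The tip is a few mm in front of the rim. I'll correct sideways and begin inserting.

```bash
python3 -m pendant '[[[0.08,-0.05,0],0],[[0.24,0.44,0],0],[[0.24,0.44,0],0],[[0.24,0.44,0],0],[[0.24,0.44,0],0],[[0,0,0],0],[[0,0,0],0],[[0,0,0],0]]'
```

```text
time_s: 7.08
ee_pos: [0.4593, 0.1231, 0.1728]
eef_rot: [-3.141, -0.0, 2.63]
force: [1.1, 0.1, -4.9]
grip_width: 0.0411
grip_force: 50.0
```

```bash
python3 -m pendant '[[[0.2,0.35,0],0],[[0.15,0.26,0],0],[[0,0,0],0],[[0,0,0],0],[[0,0,0],0]]'; python3 -m pendant '[[[0.1,0.17,0],0],[[0,0,0],0],[[0,0,0],0],[[0,0,0],0]]'
```

```text
time_s: 7.5
ee_pos: [0.4628, 0.1291, 0.1729]
eef_rot: [-3.142, -0.0, 2.63]
force: [-0.6, 0.2, -5.3]
grip_width: 0.0413
grip_force: 50.0
time_s: 7.83
ee_pos: [0.4638, 0.1307, 0.1729]
eef_rot: [-3.141, -0.0, 2.63]
force: [-1.8, -3.4, -3.4]
grip_width: 0.041
grip_force: 50.0
```

```bash
python3 -m pendant '[[[0.05,0.09,0],0],[[0,0,0],0],[[0,0,0],0],[[0,0,0],0]]'; python3 -m pendant '[[[0.05,0.08,0],0],[[0,0,0],0],[[0,0,0],0],[[0,0,0],0]]'
python3 - <<'E'
from h import *
for n,f in(('wrist','w7'),('scene','s7'),('side','d7')): shot(n,f)
L=lambda f:np.load('pics/'+f+'.npz')['color']
o=np.zeros((600,800,3),np.uint8)
o[:366]=cv2.resize(L('w7')[140:300,162:512],(800,366),interpolation=2)
o[366:600,:400]=cv2.resize(L('d7')[110:202,150:307],(400,234),interpolation=2)
o[366:600,400:]=cv2.resize(L('s7')[200:292,290:447],(400,234),interpolation=2)
cv2.imwrite('pics/c7.png',o[:,:,::-1])
F=np.array([ctrl.get_obs()[k] for k in('force','moment')]);print(F.round(2), F[0]@[.489,.872,0])
E
```

```text
time_s: 8.17
ee_pos: [0.4642, 0.1315, 0.1729]
eef_rot: [-3.141, -0.0, 2.63]
force: [-3.7, -4.5, -3.1]
grip_width: 0.0412
grip_force: 50.0
time_s: 8.5
ee_pos: [0.4646, 0.1321, 0.1729]
eef_rot: [-3.14, -0.0, 2.63]
force: [-4.9, -6.8, -0.9]
grip_width: 0.0409
grip_force: 50.0
[[-4.62 -5.8  -0.9 ]
 [-1.15  0.9  -0.  ]] -7.319422134643343
```

View pics/c7.png

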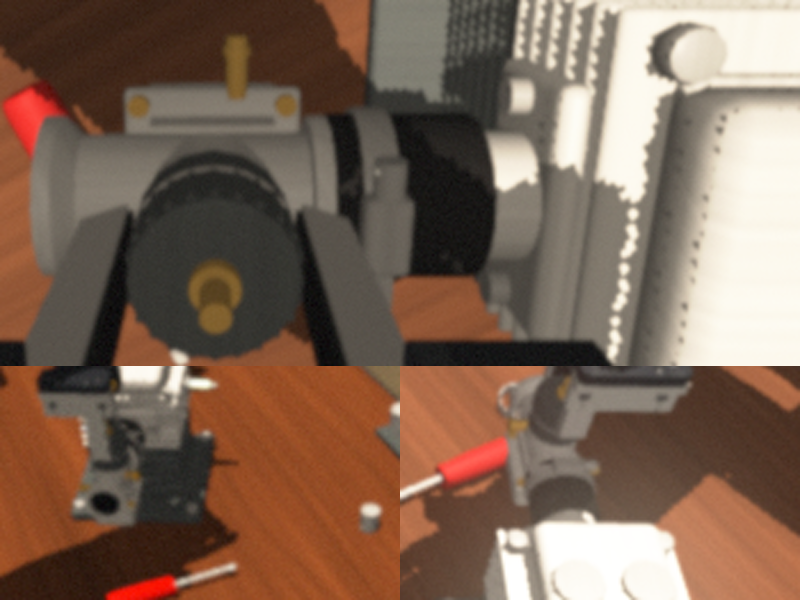

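The shoulder is flush on the rim at x≈330 in the wrist crop. The carburettor hasn't shifted in the fingers, and the stiffness matches the rubber. I'll build the push up to 12 N.

```bash
python3 -m pendant '[[[0.04,0.07,0],0],[[0.03,0.06,0],0],[[0,0,0],0],[[0,0,0],0],[[0,0,0],0],[[0,0,0],0]]' - 60
python3 -c "
from h import *
for i in range(4):
  ctrl.camera('wrist');o=ctrl.get_obs();F=np.array(o['force']);print(F.round(1),F@[-.489,-.872,0],F@[-.872,.489,0],o['ee_pos'])"
```

```text
time_s: 9.15
ee_pos: [0.4651, 0.1331, 0.1729]
eef_rot: [-3.14, -0.0, 2.63]
force: [-6.2, -8.7, 0.3]
grip_width: 0.0406
grip_force: 60.0
[-6.8 -8.4  0.1] 10.67802526946066 1.7841727031809682 [0.46512369 0.1331193  0.17295305]
[-6.  -8.5 -1.1] 10.332271868169904 1.1128139878823544 [0.46512871 0.13313908 0.17294178]
[-6.6 -8.3 -0.4] 10.497326479486713 1.7026112782388874 [0.4651266  0.13314016 0.17294827]
[-5.7 -8.7  0.6] 10.405104539931 0.7293659058474908 [0.46514044 0.13313888 0.17296011]
```

```bash
python3 -m pendant '[[[0.03,0.06,0],0],[[0,0,0],0],[[0,0,0],0],[[0,0,0],0],[[0,0,0],0],[[0,0,0],0]]'
python3 -c "
from h import *
for i in range(4):
  ctrl.camera('wrist');o=ctrl.get_obs();F=np.array(o['force']);print(F.round(1),F@[-.489,-.872,0],F@[-.872,.489,0],o['eef_rot'])"
```

```text
time_s: 9.85
ee_pos: [0.4654, 0.1336, 0.173]
eef_rot: [-3.139, -0.0, 2.63]
force: [-6.7, -9.9, -0.1]
grip_width: 0.0411
grip_force: 60.0
[-6.5 -9.8  1.7] 11.701700609431706 0.9041327576381524 [-3.13921464e+00 -4.73248543e-04  2.62955151e+00]
[-7.2 -9.2  0.8] 11.516502116707898 1.778392967129171 [-3.13924097e+00 -3.96341835e-04  2.62962362e+00]
[ -6.3 -10.9   0.5] 12.56548674333514 0.1576731223559025 [-3.13926587e+00 -4.08017029e-04  2.62959833e+00]
[ -7.3 -10.4   1.1] 12.6609046064155 1.2989551856618227 [-3.13923262e+00 -4.37442341e-04  2.62958518e+00]
```

The push is about 12.1 N. Now I'll hold it for just over 3 s, then look.

```bash
Z='[[0,0,0],0]'; python3 -m pendant '[[[0,0,0],0],[[0,0,0],0],[[0,0,0],0],[[0,0,0],0],[[0,0,0],0],[[0,0,0],0],[[0,0,0],0],[[0,0,0],0],[[0,0,0],0],[[0,0,0],0],[[0,0,0],0],[[0,0,0],0],[[0,0,0],0],[[0,0,0],0],[[0,0,0],0],[[0,0,0],0],[[0,0,0],0],[[0,0,0],0],[[0,0,0],0],[[0,0,0],0]]'; python3 -m pendant '[[[0,0,0],0],[[0,0,0],0],[[0,0,0],0],[[0,0,0],0],[[0,0,0],0],[[0,0,0],0],[[0,0,0],0],[[0,0,0],0],[[0,0,0],0],[[0,0,0],0],[[0,0,0],0],[[0,0,0],0],[[0,0,0],0],[[0,0,0],0],[[0,0,0],0],[[0,0,0],0],[[0,0,0],0],[[0,0,0],0],[[0,0,0],0],[[0,0,0],0]]'
python3 - <<'E'
from h import *
F=[]
for i in range(6): ctrl.camera('side');F.append(np.array(ctrl.get_obs()['force']))
F=np.mean(F,0);print(F,F@[-.489,-.872,0])
shot('wrist','w8');L=lambda f:np.load('pics/'+f+'.npz')['color']
cv2.imwrite('pics/c8.png',cv2.resize(L('w8')[140:300,162:512],(800,366),interpolation=2)[:,:,::-1])
E
```

```text
time_s: 11.72
ee_pos: [0.4654, 0.1336, 0.173]
eef_rot: [-3.139, -0.0, 2.63]
force: [-6.3, -9.0, 0.9]
grip_width: 0.0407
grip_force: 60.0
time_s: 13.38
ee_pos: [0.4654, 0.1336, 0.173]
eef_rot: [-3.139, -0.0, 2.63]
force: [-7.0, -9.4, 0.1]
grip_width: 0.0414
grip_force: 60.0
[-7.04872876 -9.30860079  0.41846179] 11.563928250029054
```

View pics/c8.png

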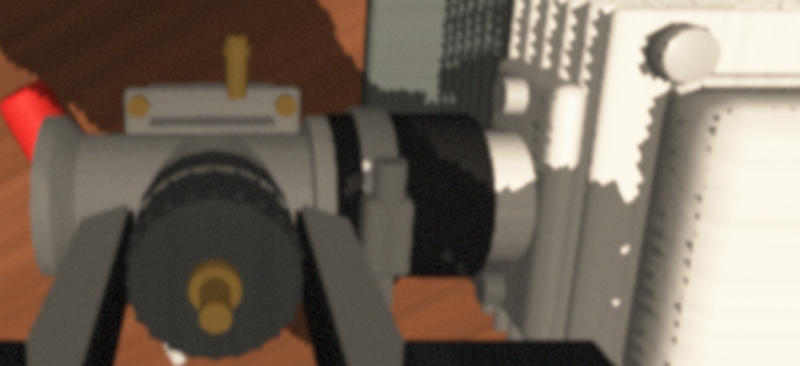

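The shoulder sits flush on the rim at x≈330. The carburettor is square and hasn't slipped, and the push has held steady at about 11.6–12 N for more than 3 s.

```bash
python3 -c "
from station import ctrl
print(ctrl.hand_in())"
```

```text
the job is handed in; nothing more can be done
None
```

The job is handed in: the carburettor's shoulder is flush on the sleeve rim, I held about 12 N on the rubber for over 3 s, and the arm finished still gripping and pushing (no verdict came back).

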